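Clear the jammed filter chute and pack the order carton

TASK

A blue box, too tall for the yellow gate bar, is stuck in the sloping filter chute and holds up the filters behind it. Lift it out so that all three filters roll down to the yellow stop, and pack the blue box, the white box with the red band and the red box into the open cardboard carton, all three standing upright flat on its floor. Leave the filters in the chute and the other things on the bench where they are.

Things in the scene. Friction and masses are not known exactly. Their poses are not given: they have to be found in the camera images.
- chute: Fixed open-topped green steel chute. Origin: on its sliding floor, centre line, at the face of the yellow stop (low end), 36 above the bench. x runs uphill along the floor (slope 0.12 rad), y across, z square to it. Inside 460 x 116; walls 6 thick, 45 high; stop 50 high. A yellow gate bar crosses it at x 62 to 70, 80 to 92 above the floor; filters roll under it.
- blue_box: Jammed blue box, paper-white bands: 150 (its x) x 46 (y) x 120 high (z), 0.55 to 0.95 kg, rigid, closed. Origin: centre of its underside. Too tall for the gate bar, it stands on the sloping chute floor against it (so it leans 7 deg with the chute), long side along the chute or skewed up to 25 deg. A filter leans on its uphill end.
- filter1: Spin-on oil filter, white cylinder with an orange ring, diameter 66, length 100, about 0.2 kg, lying across the chute (its axis is its y). Origin: its centre. The one nearest the jam; at the stop its centre is 33 from the stop's face.
- filter2: The same; second in the queue, comes to rest against filter1, 99 from the stop's face.
- filter3: The same; last in the queue, comes to rest against filter2, 165 from the stop's face.
- white_box: White box with a red band, 84 long (its x) x 58 wide (its y) x 75 high (its z), about 0.3 kg, rigid, closed. Origin: centre of its underside. Stands upright on the bench on the right-hand side (-y) among a spray bottle and a tin; place and yaw vary.
- red_box: Red box with paper-white bands, 64 long (its x) x 58 wide (its y) x 75 high (its z), about 0.3 kg, rigid, closed. Origin: centre of its underside. Stands upright on the bench on the right-hand side (-y); place and yaw vary.
- carton: Open shallow cardboard carton fixed to the bench in front of the robot; yaw varies. Outer 178 (its x) x 132 (y) x 40 high, inner 168 x 122, inner floor 4 above the bench. Origin: centre of its underside. The boxes fit thus: blue box along one long wall, white and red box end to end, lengthwise, in the strip beside it; about 6 to spare in every gap.
- spray: Bystander: yellow bottle with a blue label and red cap, diameter 58, 150 high, upright, loose, among the boxes on the right. Origin: centre of its underside.
- grease_tin: Bystander: steel tin with a green label, diameter 72, 100 high, upright, loose, among the boxes on the right. Origin: centre of its underside.
- tape_dispenser: Bystander: red tape dispenser with a clear roll, 150 x 50 x 90 high, loose, beyond the carton. Origin: centre of its underside.
- spare_box: Bystander: brown box with a blue band, 110 x 85 x 60 high, loose, beyond the carton. Not part of the order. Origin: centre of its underside.
- scanner: Bystander: black and yellow hand scanner lying down, 130 x 60 x 30 high, loose, at the far side, right of the tape dispenser. Origin near its middle, on the underside.
- wrench: Bystander: steel wrench 190 long lying flat, loose, at the far right. Origin near its middle, on the underside.

How it is judged:
By the outcome, as a careful person would: the job done as asked, in the order asked, and still so for the second after the job is handed in, with the robot touching nothing.
It also fails if it takes over 72 s, if anything falls off the work surface, if the arm or the gripper's body presses on something with over 40 N, if the wrist force passes 120 N, or if a joint passes its speed limit or range.

ROBOT

A 6-joint arm with a two-finger parallel gripper is mounted at the origin on the work surface. World frame = base frame: x ahead of the robot, y to its left, z up, the work surface at z = 0. Lengths are in m, angles in rad, forces in N, time in s.
With the tool pointing down it reaches from about 0.275 to 0.85 m from the base axis. Payload 5.2 kg.
Tool frame: the origin (TCP) lies at the centre of the arm's flange, where the gripper is bolted on; the fingertips stand 173 mm ahead of it and the grasp point (between the pads) lies 155 mm ahead of it; z points along the fingers, y is the line along which they close (so a half turn about z gives the same grasp; the last joint's range is limited). The gripper opens to 85 mm and grips with 20 to 120 N. Pads are 22 mm wide; open, the fingers measure 114 mm over their backs; the gripper's body (76 mm by 85 mm) begins 54 mm behind the grasp point. The pads swing forward as they close: fully open they stand 13 mm farther back than shut.
Start: joints at [1.028, 0.259, 1.535, -0, 1.348, -0.203], TCP at [0.183, 0.519, 0.405] pointing down, gripper open.
Joint ranges: [-3.14, 3.14], [-0.91, 2.08], [0.19, 2.58], [-1.22, 4.36], [0.22, 2.71], [-3.12, 3.12]. Speed limits (rad/s): [2.57, 2.57, 3.14, 3.14, 3.14, 3.14].

INTERFACE

Orientations are given as a unit quaternion [w, x, y, z].
In Python, from workcell import ctrl gives the robot as it stands.
- The arm moves only by the tool carry_out, never from a script. Its argument "plan" is a list of rows, each a list of 5 numbers: the shift along the tool's x, y, z in m, then the turn about the tool's z in rad, then the finger opening in m, from 0 to 0.0854. In form: [[tx, ty, tz, roll, jaw], ...]. A call has 1 to 8 rows; each row is the pose to reach, as a shift and turn from the pose commanded when the call began, along the tool's axes at that moment; what a row does not reach only later rows make up. A row lasts 1/8 s, in which the tool goes at most 62.5 mm and 10.7 degrees, less where a joint would pass 70% of its speed; a pose out of reach is approached as far as the arm can. A call with a gripper value outside its range is refused whole. The fingers move at their own pace and stop on an object; the grip force is fixed at half the most. Time passes only in rows, so rows that repeat a pose let the fingers close. It gives the time, the measured TCP pose, the force, the opening and the grip force at its end, in the units of the state.
- ctrl.get_state(): the state, without advancing time (a new reading comes with each control period).
- ctrl.read_camera(name): name is "scene" or "top" or "wrist"; returns the picture (384x512x3 uint8, red, green, blue); there is no depth.
- ctrl.get_calibration(name): a dict with "intrinsics" (3x3 intrinsics, pixels), "view" (4x4, takes a point from world to camera coordinates). Camera axes: x right, y up, looking along -z (the intrinsics and any distortion apply to the point x, -y, -z); pixel columns grow to the right and rows downward; lengths in m; the calibration is good to about 2 mm. A picture is of the moment at which its call begins: read the wrist's pose just before it. get_calibration takes no time and is no camera call; for the wrist camera it gives the pose at the moment of the call.
- ctrl.sign_off(): hands the job in; it is judged then, once.
Trained networks look in the newest picture that a camera, given by its name, has taken for a name from the list of things; names that differ only in an ending like _2 or _b are one class to them, and where a whole thing is asked for, a point or a joint stands for the part that bears it (a point fixed in the world has none). Each returns a list of dicts, best first, with "conf" (0 to 1); they miss things now and then, are a little off and sometimes report something else, mostly with a low value. They report only what shows in the picture. A call takes as long as a camera call.
- ctrl.find_in(name, camera): "at" ([x, y, z] in m, in the coordinates of the camera as it stood for that picture, good to about 4 mm: the middle of the surface that is visible of it).
- ctrl.regions_of(name, camera): "region" (384x512 bool, what is visible of it).
- ctrl.landmark_of(name, camera): "at" ([x, y, z] in m, in the coordinates of the camera as it stood for that picture, good to about 4 mm: a listed point, or the origin of a listed thing).
The state is a dict: "t": time; "qpos": joint angles; "joint_vel": joint speeds; "joint_efforts": joint torques, N m; "position": TCP position; "tool_rot": TCP orientation; "force": force on the tool from outside, world axes, zero at the start; "wrist_torque": the same for the moment, N m; "gripper_width": opening from 0.0 (shut) to 1.0 (fully open); "finger_force": force on a finger pad.
Only numpy, scipy, OpenCV 4.12 (cv2) and the standard library are available. Lean on these libraries where they do the work, as an engineer would, in place of code of your own. Each camera call takes 0.05 s, during which the arm holds its last target. There are 200 camera calls.

## Working session

There is one attempt and no reset: what is moved stays moved. The work goes in short steps, Python scripts to look and compute and a tool call to move; the robot and the scene stay as the last step left them, time stands still between calls to the robot, and variables do not carry over. Pictures are saved under pics/ and viewed, at most 13 in all, crops included, and the job is handed in when it is done.

Besides the shell and the picture viewer there is one more tool, called after "Call:" by a JSON object that holds its "fn" and its "kwargs". carry_out: Moves the arm, as the interface text tells. Its arguments: {"type":"object","properties":{"plan":{"type":"array","items":{"type":"array","items":{"type":"number"}}}},"required":["plan"]}

```bash
ls; mkdir -p pics
cat > h.py <<'E'
import numpy as np, cv2
from workcell import ctrl
def cam2w(p,cal): 
    return (np.linalg.inv(np.array(cal["view"]))@np.r_[p,1])[:3]
def shot(cam,fn=None):
    cal=ctrl.get_calibration(cam); im=np.array(ctrl.read_camera(cam))
    if fn: cv2.imwrite('pics/'+fn,cv2.cvtColor(im,cv2.COLOR_RGB2BGR))
    return im,cal
def px(pw,cal):
    c=(np.array(cal["view"])@np.r_[pw,1])[:3]; K=np.array(cal["intrinsics"])
    q=K@np.array([c[0],-c[1],-c[2]]); return q[:2]/q[2]
def ray(u,v,z,cal):
    K=np.array(cal["intrinsics"]); d=np.linalg.inv(K)@[u,v,1]; V=np.linalg.inv(np.array(cal["view"]))
    d=V[:3,:3]@[d[0],-d[1],-d[2]]; o=V[:3,3]; return o+d*(z-o[2])/d[2]
E
python3 - <<'E'
from h import *
for cam in ["top","scene"]:
    im,cal=shot(cam,cam+'0.png'); print(cam,{k:np.round(v,3).tolist() if not isinstance(v,str) else v for k,v in cal.items()})
    for n in ["chute","blue_box","filter1","white_box","red_box","carton","spray","grease_tin","tape_dispenser","spare_box","scanner"]:
        for f in (ctrl.find_in,ctrl.landmark_of):
            if cam=="scene" and f==ctrl.find_in: continue
            r=f(n,cam); print(n,f.__name__,[(round(d["conf"],2),np.round(cam2w(d["at"],cal),3).tolist()) for d in r[:4]])
s=ctrl.get_state();print(s)
E
```

```text
pics
top {'intrinsics': [[380.919, 0.0, 246.696], [0.0, 380.919, 192.737], [0.0, 0.0, 1.0]], 'view': [[0.02, -1.0, 0.022, -0.037], [0.989, 0.023, 0.143, -0.525], [-0.144, 0.019, 0.989, -1.152], [0.0, 0.0, 0.0, 1.0]]}
chute call [(0.81, [0.457, 0.313, 0.086])]
chute call [(0.89, [0.3, 0.323, 0.037])]
blue_box call [(0.78, [0.434, 0.319, 0.173])]
blue_box call [(0.43, [0.68, 0.35, 0.118])]
filter1 call [(0.77, [0.543, 0.334, 0.129]), (0.72, [0.613, 0.34, 0.134]), (0.72, [0.676, 0.346, 0.145]), (0.39, [0.451, 0.314, 0.089])]
filter1 call [(0.91, [0.618, 0.343, 0.109]), (0.75, [0.549, 0.344, 0.101]), (0.75, [0.681, 0.351, 0.115])]
white_box call [(0.61, [0.41, -0.347, 0.074])]
white_box call [(0.88, [0.411, -0.359, 0.0])]
red_box call [(0.91, [0.429, -0.206, 0.072])]
red_box call [(0.98, [0.434, -0.208, -0.002])]
carton call [(0.76, [0.559, 0.043, 0.002])]
carton call [(0.79, [0.556, 0.038, -0.004])]
spray call [(0.6, [0.561, -0.358, 0.095]), (0.31, [0.705, -0.374, 0.005])]
spray call [(0.84, [0.569, -0.371, -0.004]), (0.31, [0.411, -0.358, 0.003]), (0.15, [0.681, 0.356, 0.116])]
grease_
[... 1264 characters left out ...]
't': 1.75, 'qpos': array([ 1.02817684e+00,  2.58607996e-01,  1.53499423e+00, -2.91923941e-05,
        1.34798297e+00, -2.02812823e-01]), 'joint_vel': array([ 0.00043897,  0.00083695,  0.00091156, -0.00092896, -0.00015221,
        0.00104797]), 'joint_efforts': array([-1.03745882e-03, -4.45929229e+01, -2.90880811e+01, -5.68028590e-04,
        1.05090556e-03, -4.85220568e-06]), 'position': array([0.18331299, 0.51856398, 0.40470775]), 'tool_rot': array([ 1.46159665e-05,  1.69083893e-01,  9.85601662e-01, -1.71064851e-06]), 'force': array([-0.4316326 , -0.17455131,  0.19770627]), 'wrist_torque': array([0.00703324, 0.01640709, 0.02092661]), 'finger_force': 0.0, 'gripper_width': 0.9960075882118479}
```

View pics/top0.png

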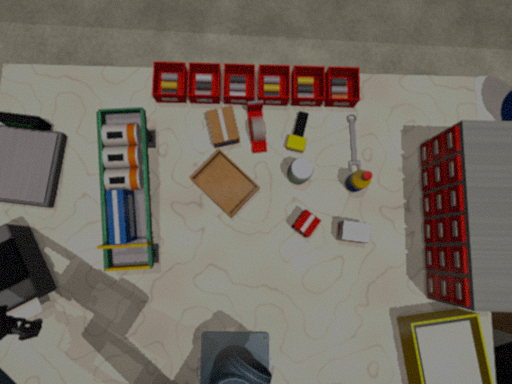

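View pics/scene0.png

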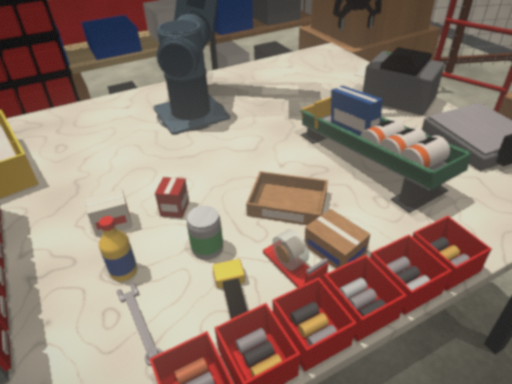

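Run:
```python
from h import *
im,cal=shot("top")
for n,z in [("blue_box",.17),("white_box",.075),("red_box",.075),("carton",.04),("chute",.08)]:
    r=ctrl.regions_of(n,"top")
    for d in r[:2]:
        m=np.array(d["region"]).astype(np.uint8); 
        c=max(cv2.findContours(m,0,2)[0],key=cv2.contourArea)
        w=np.array([ray(u,v,z,cal)[:2] for u,v in c[:,0]])
        ((cx,cy),(a,b),t)=cv2.minAreaRect((w*1000).astype(np.float32))
        print(n,round(d["conf"],2),m.sum(),cv2.boundingRect(c),"rect mm",round(cx),round(cy),round(a),round(b),"ang",round(t,1))
```

```text
blue_box 0.97 1471 (106, 189, 31, 56) rect mm 436 319 151 75 ang 8.0
white_box 0.97 682 (336, 220, 35, 23) rect mm 412 -347 101 62 ang 84.1
red_box 0.61 432 (292, 211, 28, 24) rect mm 433 -203 59 73 ang 49.9
carton 0.93 2458 (191, 149, 69, 68) rect mm 558 44 184 135 ang 46.6
chute 0.82 4277 (96, 107, 63, 164) rect mm 532 336 494 178 ang 4.8
```

```bash
cat >> h.py <<'E'
def go(x,y,z,yaw):
    """shift+roll from present pose to TCP x,y,z with tool y axis at world yaw (deg, mod 180)"""
    s=ctrl.get_state(); q=np.array(s["tool_rot"])
    from scipy.spatial.transform import Rotation as R
    M=R.from_quat(np.r_[q[1:],q[0]]).as_matrix()
    d=M.T@(np.array([x,y,z])-s["position"]); cur=np.degrees(np.arctan2(M[1,1],M[0,1]))
    dy=(yaw-cur+90)%180-90
    print("t",round(s["t"],2),"pos",np.round(s["position"],4),"yaw",round(cur,1),"->",np.round(d,4),"roll",round(-np.radians(dy),3),"q6",round(s["qpos"][5],2),"F",np.round(s["force"],1),"w",round(s["gripper_width"]*.0854,4))
E
python3 - <<'E'
from h import *
go(.433,.329,.43,97)
print(np.round(np.linalg.inv(ctrl.get_calibration("wrist")["view"]),3), ctrl.get_calibration("wrist")["intrinsics"])
E
```

```text
t 2.05 pos [0.1833 0.5186 0.4047] yaw 70.5 -> [-0.2986 -0.0955 -0.0253] roll -0.462 q6 -0.2 F [-0.4 -0.5  0.5] w 0.0855
[[ 0.334 -0.892 -0.304  0.105]
 [ 0.943  0.316  0.108  0.547]
 [ 0.    -0.323  0.946  0.374]
 [ 0.     0.     0.     1.   ]] [[274.27587275   0.         256.18553678]
 [  0.         274.27587275 188.85750471]
 [  0.           0.           1.        ]]
```

Call:
{"fn": "carry_out", "kwargs": {"plan": [[-0.06,-0.019,-0.005,-0.1,0.085],[-0.12,-0.038,-0.01,-0.25,0.085],[-0.18,-0.057,-0.015,-0.4,0.085],[-0.24,-0.076,-0.02,-0.46,0.085],[-0.299,-0.0955,-0.025,-0.462,0.085],[-0.299,-0.0955,-0.025,-0.462,0.085],[-0.299,-0.0955,-0.025,-0.462,0.085]]}}

```text
t: 2.92
position: [0.4334, 0.3286, 0.4295]
tool_rot: [-0.0, -0.06, 0.998, 0.0]
force: [0.5, -0.2, -0.6]
gripper_width: 0.999
finger_force: 0.0
```

Run:
```python
from h import *
im,cal=shot("wrist","w1.png")
go(.433,.329,.43,97)
for n in ["blue_box","filter1","chute"]:
  for f in (ctrl.find_in,ctrl.landmark_of):
    print(n,[(round(d["conf"],2),np.round(cam2w(d["at"],cal),3).tolist()) for d in f(n,"wrist")[:4]])
for d in ctrl.regions_of("blue_box","wrist")[:1]:
    m=np.array(d["region"]).astype(np.uint8); c=max(cv2.findContours(m,0,2)[0],key=cv2.contourArea)
    print(cv2.approxPolyDP(c,6,True)[:,0].tolist())
```

```text
t 2.98 pos [0.4328 0.3292 0.4295] yaw 97.0 -> [-0.0002 -0.0002 -0.0005] roll 0.0 q6 -1.25 F [-0.3  0.7 -0.4] w 0.0852
blue_box [(0.66, [0.429, 0.334, 0.172]), (0.26, [0.722, -0.04, 0.019])]
blue_box [(0.94, [0.448, 0.337, 0.053])]
filter1 [(0.94, [0.597, 0.344, 0.139]), (0.82, [0.548, 0.322, 0.128])]
filter1 [(0.83, [0.555, 0.338, 0.097]), (0.71, [0.616, 0.345, 0.11])]
chute [(0.81, [0.377, 0.304, 0.074])]
chute [(0.85, [0.3, 0.312, 0.036])]
[[236, 107], [234, 272], [281, 273], [291, 111]]
```

View pics/w1.png

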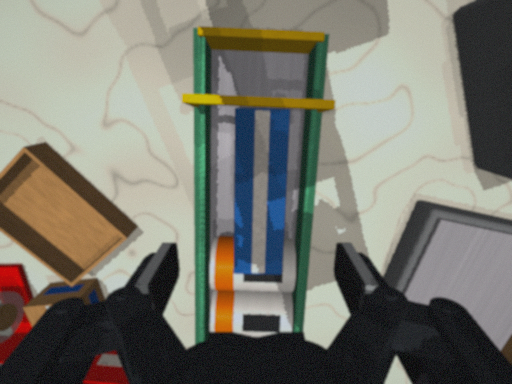

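Run:
```python
from h import *
cal=ctrl.get_calibration("wrist")
P=[ray(236,108,.166,cal),ray(290,110,.166,cal),ray(281,273,.184,cal),ray(234,272,.184,cal)]
print(np.round(P,3)); a=(P[0]+P[1])/2;b=(P[2]+P[3])/2
print((a+b)/2,np.linalg.norm(b-a),np.degrees(np.arctan2(*(b-a)[1::-1])),[np.linalg.norm(P[0]-P[1]),np.linalg.norm(P[2]-P[3])])
print([np.degrees(np.arctan2(*(P[j]-P[i])[1::-1])) for i,j in((0,3),(1,2))])
go(.44,.331,.305,98)
```

```text
[[0.362 0.305 0.166]
 [0.358 0.349 0.166]
 [0.502 0.362 0.184]
 [0.506 0.318 0.184]]
[0.43206084 0.33343814 0.175     ] 0.14584759368080302 5.3145974566335425 [np.float64(0.044187172133407344), np.float64(0.043529895395325854)]
[np.float64(5.444468906932839), np.float64(5.184323530151446)]
t 3.33 pos [0.4327 0.3295 0.4298] yaw 97.1 -> [-0.0074  0.0006  0.1248] roll -0.016 q6 -1.25 F [ 0.5 -0.1  0.1] w 0.0848
```

Call:
{"fn": "carry_out", "kwargs": {"plan": [[-0.004,0.004,0.04,0.031,0.085],[-0.004,0.004,0.085,0.031,0.085],[-0.004,0.004,0.115,0.031,0.085],[-0.004,0.004,0.13,0.031,0.085],[-0.004,0.004,0.13,0.031,0.02],[-0.004,0.004,0.13,0.031,0.02],[-0.004,0.004,0.13,0.031,0.02],[-0.004,0.004,0.13,0.031,0.02]]}}

```text
t: 4.32
position: [0.4374, 0.3333, 0.3014]
tool_rot: [0.001, -0.046, 0.999, 0.0]
force: [-0.8, -2.2, 5.8]
gripper_width: 0.529
finger_force: 62.8
```

Call:
{"fn": "carry_out", "kwargs": {"plan": [[0,0,-0.02,0,0.02],[0,0,-0.05,0,0.02],[0,0,-0.09,0,0.02],[0,0,-0.13,0,0.02],[0,0,-0.14,0,0.02],[0,0,-0.14,0,0.02]]}}

```text
t: 5.08
position: [0.4366, 0.3332, 0.4386]
tool_rot: [-0.001, -0.046, 0.999, -0.0]
force: [-1.0, -0.1, -9.8]
gripper_width: 0.533
finger_force: 64.2
```

Run:
```python
from h import *
im,cal=shot("top","t1.png")
for n in ["blue_box","filter1"]:
    print(n,[(round(d["conf"],2),np.round(cam2w(d["at"],cal),3).tolist()) for d in ctrl.landmark_of(n,"top")[:4]])
go(.37,.17,.44,95.3)
go(.37,.17,.255,95.3)
```

```text
blue_box [(0.67, [0.442, 0.337, 0.195])]
filter1 [(0.87, [0.606, 0.345, 0.103]), (0.82, [0.465, 0.332, 0.09]), (0.77, [0.542, 0.337, 0.097]), (0.49, [0.297, 0.32, 0.038])]
t 5.22 pos [0.4364 0.3331 0.4371] yaw 95.2 -> [ 0.081  -0.1564 -0.0023] roll -0.001 q6 -1.21 F [-0.   0.5 -9.2] w 0.0455
t 5.22 pos [0.4364 0.3331 0.4371] yaw 95.2 -> [ 0.0802 -0.1561  0.1827] roll -0.001 q6 -1.21 F [-0.   0.5 -9.2] w 0.0455
```

Call:
{"fn": "carry_out", "kwargs": {"plan": [[0.025,-0.045,0,0,0.02],[0.05,-0.095,0,0,0.02],[0.075,-0.14,0,0,0.02],[0.08,-0.156,0.05,0,0.02],[0.08,-0.156,0.1,0,0.02],[0.08,-0.156,0.15,0,0.02],[0.08,-0.156,0.172,0,0.02],[0.08,-0.156,0.178,0,0.02]]}}

```text
t: 6.22
position: [0.3703, 0.1704, 0.2596]
tool_rot: [-0.003, -0.045, 0.999, -0.0]
force: [0.7, -1.1, -9.4]
gripper_width: 0.529
finger_force: 66.3
```

Call:
{"fn": "carry_out", "kwargs": {"plan": [[0,0,0.004,0,0.02],[0,0,0.008,0,0.02],[0,0,0.012,0,0.02],[0,0,0.012,0,0.02]]}}

```text
t: 6.72
position: [0.3751, 0.1709, 0.253]
tool_rot: [0.006, -0.046, 0.999, 0.0]
force: [5.6, -1.8, 6.5]
gripper_width: 0.534
finger_force: 68.1
```

Call:
{"fn": "carry_out", "kwargs": {"plan": [[0,0,0.0,0,0.06],[0,0,0.0,0,0.085],[0,0,0.0,0,0.085],[0,0,-0.04,0,0.085],[0,0,-0.1,0,0.085],[0,0,-0.16,0,0.085],[0,0,-0.18,0,0.085]]}}

```text
t: 7.6
position: [0.3717, 0.1709, 0.4335]
tool_rot: [0.003, -0.046, 0.999, 0.0]
force: [0.2, 0.2, -0.4]
gripper_width: 0.996
finger_force: 0.0
```

Run:
```python
from h import *
im,cal=shot("top","t2.png")
for n in ["blue_box","filter1"]:
    print(n,[(round(d["conf"],2),np.round(cam2w(d["at"],cal),3).tolist()) for d in ctrl.landmark_of(n,"top")[:4]])
im,cal=shot("scene","s2.png")
for n in ["blue_box","filter1"]:
    print(n,[(round(d["conf"],2),np.round(cam2w(d["at"],cal),3).tolist()) for d in ctrl.landmark_of(n,"scene")[:4]])
go(.36,-.29,.45,88)
```

```text
blue_box [(0.96, [0.383, 0.17, 0.005])]
filter1 [(0.92, [0.459, 0.33, 0.088]), (0.59, [0.328, 0.316, 0.074])]
blue_box [(0.89, [0.385, 0.171, 0.002])]
filter1 [(0.93, [0.392, 0.327, 0.081]), (0.48, [0.332, 0.314, 0.081])]
t 7.9 pos [0.3709 0.1706 0.428 ] yaw 95.2 -> [ 0.0529 -0.4577 -0.0217] roll 0.126 q6 -1.51 F [-0.   0.7  0.3] w 0.0848
```

View pics/s2.png

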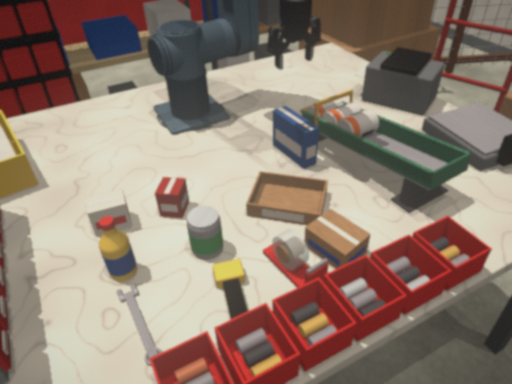

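Call:
{"fn": "carry_out", "kwargs": {"plan": [[-0.012,-0.055,-0.022,0,0.085],[-0.024,-0.11,-0.022,0.05,0.085],[-0.036,-0.165,-0.022,0.1,0.085],[-0.048,-0.22,-0.022,0.126,0.085],[-0.056,-0.256,-0.022,0.126,0.085],[-0.056,-0.256,-0.022,0.126,0.085],[-0.056,-0.256,-0.022,0.126,0.085]]}}

```text
t: 8.78
position: [0.4502, -0.0788, 0.4504]
tool_rot: [-0.001, 0.018, 1.0, 0.001]
force: [-0.6, 0.4, -0.5]
gripper_width: 1.002
finger_force: 0.0
```

```bash
cat >> h.py <<'E'
def poly(n,z,cam,cal,eps=6):
    for d in ctrl.regions_of(n,cam)[:1]:
        m=np.array(d["region"]).astype(np.uint8); c=max(cv2.findContours(m,0,2)[0],key=cv2.contourArea)
        p=cv2.approxPolyDP(cv2.convexHull(c),eps,True)[:,0]
        print(n,round(d["conf"],2),p.tolist(),np.round([ray(u,v,z,cal)[:2] for u,v in p],3).tolist())
E
python3 - <<'E'
from h import *
im,cal=shot("wrist","w2.png")
for n,z in [("carton",.04),("red_box",.075),("white_box",.075)]:
    print(n,[(round(d["conf"],2),np.round(cam2w(d["at"],cal),3).tolist()) for d in ctrl.landmark_of(n,"wrist")[:2]])
    poly(n,z,"wrist",cal)
go(.42,-.28,.42,88)
E
```

```text
carton [(0.82, [0.56, 0.045, -0.001]), (0.65, [0.71, -0.374, 0.002])]
carton 0.86 [[321, 152], [408, 229], [374, 260], [332, 272], [266, 218]] [[0.444, 0.013], [0.569, 0.152], [0.623, 0.105], [0.643, 0.039], [0.543, -0.066]]
red_box [(0.57, [0.433, -0.209, -0.0])]
red_box 0.65 [[163, 118], [195, 142], [160, 186], [123, 161], [144, 122]] [[0.388, -0.189], [0.419, -0.153], [0.475, -0.206], [0.44, -0.248], [0.392, -0.213]]
white_box [(0.86, [0.414, -0.356, 0.001]), (0.46, [0.388, 0.177, 0.001])]
white_box 0.9 [[0, 116], [93, 117], [99, 154], [70, 166], [6, 162]] [[0.379, -0.387], [0.384, -0.274], [0.429, -0.277], [0.444, -0.318], [0.435, -0.398]]
t 9.12 pos [ 0.4503 -0.0784  0.4519] yaw 88.1 -> [ 0.0236 -0.2025  0.0319] roll 0.001 q6 -1.95 F [ 0.3 -0.9  0.6] w 0.0852
```

View pics/w2.png

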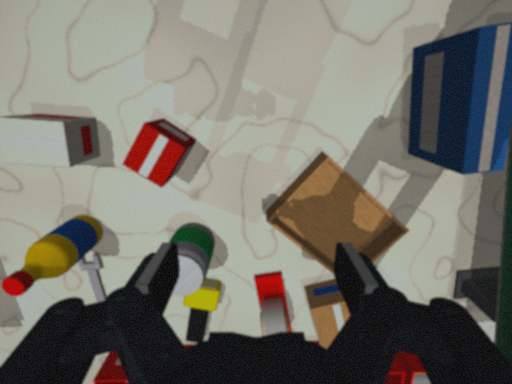

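Call:
{"fn": "carry_out", "kwargs": {"plan": [[0.006,-0.055,0.01,0,0.085],[0.012,-0.11,0.02,0,0.085],[0.018,-0.165,0.032,0,0.085],[0.024,-0.2025,0.032,0,0.085],[0.024,-0.2025,0.032,0,0.085],[0.024,-0.2025,0.032,0,0.085]]}}

```text
t: 9.88
position: [0.4195, -0.2802, 0.4197]
tool_rot: [0.0, 0.017, 1.0, 0.0]
force: [-1.1, 0.3, -0.1]
gripper_width: 0.994
finger_force: 0.0
```

Run:
```python
from h import *
im,cal=shot("wrist","w3.png")
for n,z in [("red_box",.075),("white_box",.075)]:
    print(n,[(round(d["conf"],2),np.round(cam2w(d["at"],cal),3).tolist()) for d in ctrl.landmark_of(n,"wrist")[:2]])
    print(n,[(round(d["conf"],2),np.round(cam2w(d["at"],cal),3).tolist()) for d in ctrl.find_in(n,"wrist")[:2]])
    poly(n,z,"wrist",cal,4)
go(.41,-.355,.3,90)
c=im[80:280,70:380]; cv2.imwrite('pics/w3c.png',cv2.cvtColor(cv2.resize(c,None,fx=2.5,fy=2.5,interpolation=2),cv2.COLOR_RGB2BGR))
```

```text
red_box [(0.87, [0.436, -0.209, -0.002]), (0.38, [0.755, -0.196, -0.002])]
red_box [(0.83, [0.43, -0.216, 0.073])]
red_box 0.65 [[302, 137], [349, 171], [319, 210], [283, 189], [277, 172]] [[0.383, -0.226], [0.425, -0.17], [0.474, -0.203], [0.445, -0.248], [0.423, -0.255]]
white_box [(0.73, [0.41, -0.357, 0.003])]
white_box [(0.91, [0.405, -0.353, 0.073])]
white_box 0.74 [[230, 136], [230, 174], [223, 190], [156, 185], [156, 138], [171, 132]] [[0.379, -0.308], [0.424, -0.311], [0.444, -0.321], [0.434, -0.401], [0.378, -0.392], [0.372, -0.374]]
t 10.22 pos [ 0.4197 -0.28    0.4199] yaw 88.1 -> [ 0.0072 -0.0753  0.12  ] roll -0.034 q6 -2.35 F [-0.9 -0.4 -0.2] w 0.0851
```

View pics/w3c.png

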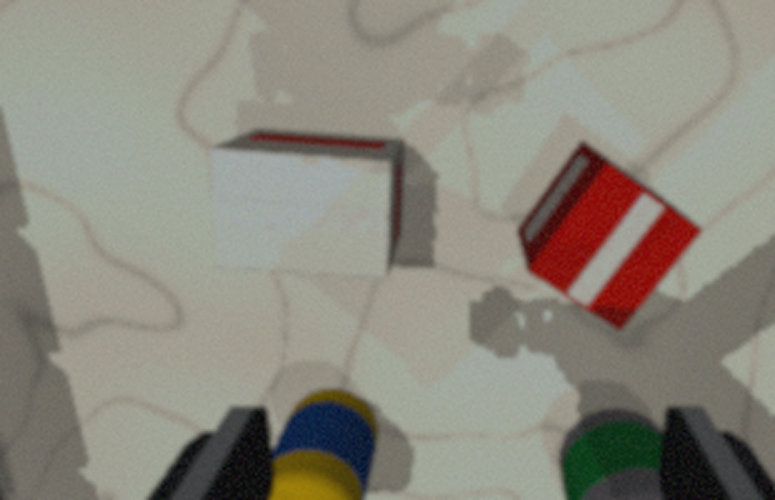

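Run:
```python
from h import *
cal=ctrl.get_calibration("wrist")
for n,C in [("white",[(212,147),(395,155),(388,275),(215,266)]),("red",[(600,150),(702,232),(620,328),(530,269)])]:
    P=np.array([ray(70+u/2.5,80+v/2.5,.075,cal)[:2] for u,v in C]); print(n,P.round(3).tolist(),P.mean(0).round(4))
    for i in range(4):
        d=P[(i+1)%4]-P[i]; print(round(np.linalg.norm(d),4),round(np.degrees(np.arctan2(d[1],d[0])),1))
```

```text
white [[0.38, -0.394], [0.386, -0.311], [0.444, -0.318], [0.437, -0.401]] [ 0.4116 -0.3559]
0.0834 85.5
0.0584 -7.2
0.0835 -95.1
0.0574 172.7
red [[0.387, -0.217], [0.428, -0.167], [0.476, -0.204], [0.443, -0.249]] [ 0.4335 -0.2094]
0.064 50.7
0.0609 -37.5
0.0553 -126.1
0.0648 150.2
```

Call:
{"fn": "carry_out", "kwargs": {"plan": [[0.0056,-0.04,0.0,0.18,0.085],[0.0056,-0.0762,0.02,0.36,0.085],[0.0056,-0.0762,0.04,0.54,0.085],[0.0056,-0.0762,0.06,0.72,0.085],[0.0056,-0.0762,0.08,0.9,0.085],[0.0056,-0.0762,0.09,1.08,0.085],[0.0056,-0.0762,0.1,1.26,0.085],[0.0056,-0.0762,0.1,1.44,0.085]]}}

```text
t: 11.22
position: [0.4112, -0.3561, 0.3188]
tool_rot: [-0.001, 0.674, 0.738, 0.0]
force: [-0.4, -0.6, 0.4]
gripper_width: 0.994
finger_force: 0.0
```

Run:
```python
from h import *
go(.4116,-.356,.213,-6)
```

```text
t 11.22 pos [ 0.4112 -0.3561  0.3188] yaw 5.2 -> [-1.000e-04  5.000e-04  1.058e-01] roll 0.195 q6 -1.01 F [-0.4 -0.6  0.4] w 0.0849
```

Call:
{"fn": "carry_out", "kwargs": {"plan": [[0,0,0.02,0.18,0.085],[0,0,0.06,0.195,0.085],[0,0,0.09,0.195,0.085],[0,0,0.106,0.195,0.085],[0,0,0.106,0.195,0.04],[0,0,0.106,0.195,0.04],[0,0,0.106,0.195,0.04],[0,0,0.106,0.195,0.04]]}}

```text
t: 12.22
position: [0.4115, -0.357, 0.2148]
tool_rot: [0.001, 0.741, 0.671, -0.0]
force: [0.2, 0.6, 3.4]
gripper_width: 0.672
finger_force: 65.0
```

Call:
{"fn": "carry_out", "kwargs": {"plan": [[0,0,-0.03,0,0.04],[0,0,-0.08,0,0.04],[0,0,-0.14,0,0.04],[0,0,-0.2,0,0.04],[0,0,-0.21,0,0.04],[0,0,-0.21,0,0.04]]}}

```text
t: 12.98
position: [0.411, -0.3564, 0.4236]
tool_rot: [0.0, 0.741, 0.671, -0.0]
force: [0.0, 0.0, -2.4]
gripper_width: 0.668
finger_force: 65.4
```

Call:
{"fn": "carry_out", "kwargs": {"plan": [[0.055,0.008,0,0.1,0.04],[0.11,0.015,0,0.25,0.04],[0.165,0.023,0,0.4,0.04],[0.22,0.03,0,0.55,0.04],[0.275,0.038,0,0.63,0.04],[0.332,0.0456,0,0.63,0.04],[0.332,0.0456,0,0.63,0.04],[0.332,0.0456,0,0.63,0.04]]}}

```text
t: 13.98
position: [0.489, -0.0306, 0.4216]
tool_rot: [-0.001, 0.912, 0.409, -0.002]
force: [-0.1, -0.2, -3.0]
gripper_width: 0.667
finger_force: 65.3
```

Run:
```python
from h import *
im,cal=shot("wrist")
cv2.imwrite('pics/w4.png',cv2.cvtColor(cv2.resize(im,None,fx=1.5,fy=1.5,interpolation=2),cv2.COLOR_RGB2BGR))
print([(round(d["conf"],2),np.round(cam2w(d["at"],cal),3).tolist()) for d in ctrl.landmark_of("carton","wrist")[:2]])
poly("carton",.04,"wrist",cal,5)
go(.558,.043,.42,-42)
```

```text
[(0.8, [0.559, 0.042, -0.0])]
carton 0.77 [[321, 0], [309, 152], [208, 150], [202, 0]] [[0.661, 0.059], [0.547, -0.065], [0.452, 0.024], [0.564, 0.145]]
t 14.12 pos [ 0.4892 -0.032   0.4228] yaw -41.9 -> [0.1018 0.0012 0.0027] roll 0.002 q6 0.44 F [ 0.8 -1.1 -3. ] w 0.0572
```

View pics/w4.png

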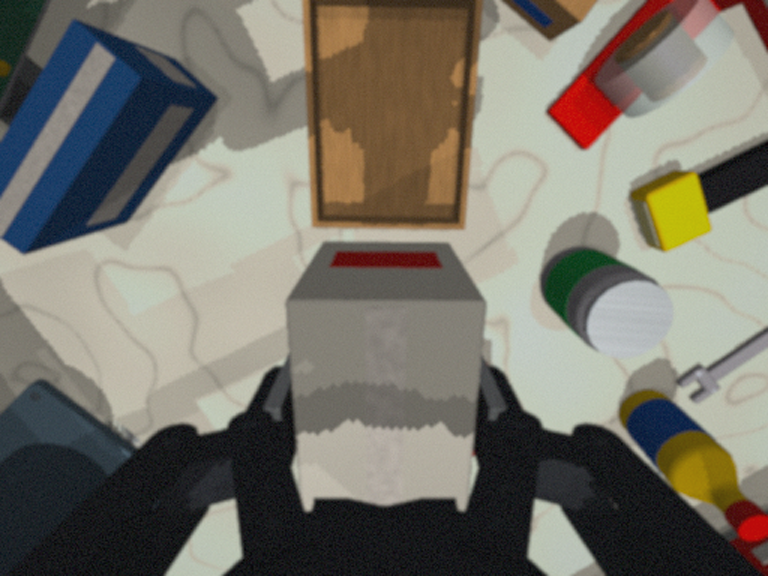

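Run:
```python
from h import *
cal=ctrl.get_calibration("wrist")
P=np.array([ray(u/1.5,v/1.5,.04,cal)[:2] for u,v in [(305,2),(313,227),(464,228),(479,2)]]);print(P.round(4))
for i,j in [(1,0),(2,3),(1,2)]:
    d=P[j]-P[i]; print(np.linalg.norm(d).round(4),np.degrees(np.arctan2(d[1],d[0])).round(2))
m=(P[1]+P[2])/2
for a in (47,47.5,48): 
    r=np.radians(a); e=np.array([np.cos(r),np.sin(r)]); print(a,m+.089*e)
```

```text
[[ 0.5661  0.1423]
 [ 0.4522  0.0206]
 [ 0.5488 -0.0672]
 [ 0.661   0.057 ]]
0.1667 46.88
0.1674 47.91
0.1306 -42.29
47 [0.56120784 0.04180645]
47.5 [0.56063752 0.04233365]
48 [0.56006261 0.04285586]
```

Run:
```python
from h import *
cal=ctrl.get_calibration("wrist")
s=ctrl.get_state()["position"]
for uv in [(288,300),(485,300)]:
    d=(ray(uv[0]/1.5,uv[1]/1.5,s[2]-.155-.06+.075,cal)-s)[:2]; print(d@[.6756,.7373],d@[-.7373,.6756])
go(.5647,.0861,.42,-42.5); go(.5647,.0861,.220,-42.5)
```

```text
0.04090228997119542 0.028477729306745043
0.041506864998961585 -0.02767040494895318
t 14.12 pos [ 0.4892 -0.032   0.4228] yaw -41.9 -> [ 0.1384 -0.0226  0.0027] roll 0.011 q6 0.44 F [ 0.8 -1.1 -3. ] w 0.0572
t 14.12 pos [ 0.4892 -0.032   0.4228] yaw -41.9 -> [ 0.1386 -0.0223  0.2027] roll 0.011 q6 0.44 F [ 0.8 -1.1 -3. ] w 0.0572
```

Call:
{"fn": "carry_out", "kwargs": {"plan": [[0.06,-0.01,0,0.011,0.04],[0.12,-0.02,0,0.011,0.04],[0.1385,-0.0225,0.03,0.011,0.04],[0.1385,-0.0225,0.08,0.011,0.04],[0.1385,-0.0225,0.13,0.011,0.04],[0.1385,-0.0225,0.165,0.011,0.04],[0.1385,-0.0225,0.185,0.011,0.04],[0.1385,-0.0225,0.192,0.011,0.04]]}}

```text
t: 15.12
position: [0.5645, 0.0861, 0.23]
tool_rot: [-0.001, 0.915, 0.403, -0.001]
force: [-0.4, 0.2, -1.7]
gripper_width: 0.667
finger_force: 65.3
```

Call:
{"fn": "carry_out", "kwargs": {"plan": [[0,0,0.004,0,0.04],[0,0,0.008,0,0.04],[0,0,0.011,0,0.04],[0,0,0.011,0,0.04]]}}

```text
t: 15.62
position: [0.5649, 0.0876, 0.2209]
tool_rot: [0.0, 0.915, 0.404, 0.0]
force: [-0.4, -0.1, -3.1]
gripper_width: 0.671
finger_force: 65.3
```

Call:
{"fn": "carry_out", "kwargs": {"plan": [[0,0,0.003,0,0.04],[0,0,0.003,0,0.08],[0,0,0.003,0,0.08],[0,0,0.003,0,0.08],[0,0,-0.04,0,0.085],[0,0,-0.09,0,0.085],[0,0,-0.15,0,0.085],[0,0,-0.2,0,0.085]]}}

```text
t: 16.62
position: [0.5648, 0.0875, 0.4232]
tool_rot: [0.0, 0.915, 0.404, 0.001]
force: [1.1, -0.2, 0.2]
gripper_width: 0.998
finger_force: 0.0
```

Run:
```python
from h import *
go(.434,-.209,.42,53)
go(.434,-.209,.42,-37)
```

```text
t 16.62 pos [0.5648 0.0875 0.4232] yaw -42.4 -> [-0.3071  0.1034  0.003 ] roll 1.477 q6 0.7 F [ 1.1 -0.2  0.2] w 0.0852
t 16.62 pos [0.5648 0.0875 0.4232] yaw -42.4 -> [-0.3071  0.1034  0.003 ] roll -0.094 q6 0.7 F [ 1.1 -0.2  0.2] w 0.0852
```

Call:
{"fn": "carry_out", "kwargs": {"plan": [[-0.055,0.019,0,0,0.085],[-0.11,0.038,0,0,0.085],[-0.165,0.057,0,0,0.085],[-0.22,0.076,0,0,0.085],[-0.275,0.095,0,0,0.085],[-0.307,0.1034,0.03,0,0.085],[-0.307,0.1034,0.06,0,0.085],[-0.307,0.1034,0.06,0,0.085]]}}

```text
t: 17.62
position: [0.4333, -0.2088, 0.3588]
tool_rot: [-0.002, 0.915, 0.403, -0.001]
force: [0.6, 1.2, -0.5]
gripper_width: 0.997
finger_force: 0.0
```

Run:
```python
from h import *
im,cal=shot("wrist")
print([(round(d["conf"],2),np.round(cam2w(d["at"],cal),3).tolist()) for d in ctrl.landmark_of("red_box","wrist")[:2]])
poly("red_box",.075,"wrist",cal,4)
go(.434,-.209,.36,-42)
u,v=px([.434,-.209,.075],cal); print(u,v); u=int(min(max(u,100),412));v=int(min(max(v,75),309))
print("off",u-100,v-75)
c=im[v-75:v+75,u-100:u+100]
cv2.imwrite('pics/w5.png',cv2.cvtColor(cv2.resize(c,None,fx=4,fy=4,interpolation=2),cv2.COLOR_RGB2BGR))
```

```text
[(0.88, [0.432, -0.208, -0.001]), (0.31, [0.597, -0.195, 0.004])]
red_box 0.95 [[283, 142], [291, 154], [294, 206], [232, 214], [223, 165], [228, 150]] [[0.479, -0.193], [0.477, -0.206], [0.446, -0.248], [0.394, -0.213], [0.423, -0.171], [0.436, -0.164]]
t 17.77 pos [ 0.4348 -0.2089  0.3619] yaw -42.4 -> [-0.0006 -0.0005  0.0019] roll -0.006 q6 0.06 F [-0.6  0.3  0.7] w 0.0849
258.8302809596862 185.76896732706956
off 158 110
```

View pics/w5.png

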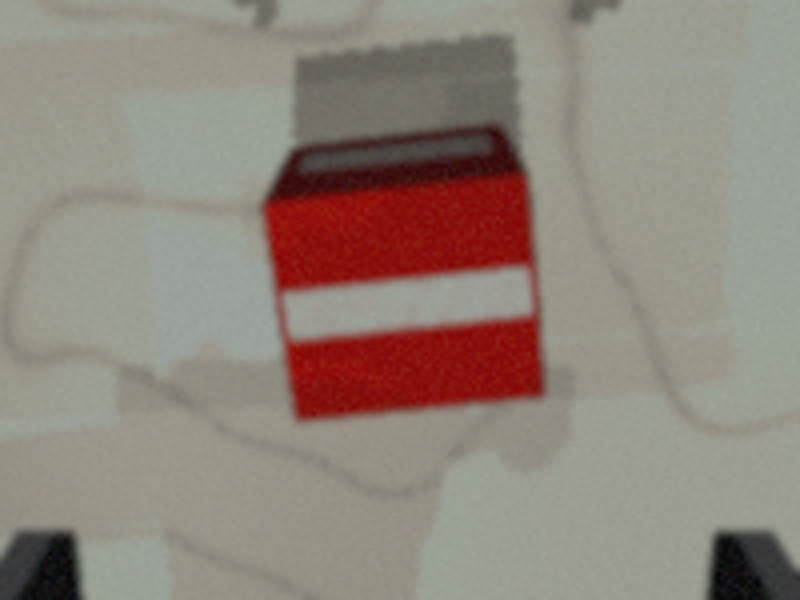

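Run:
```python
from h import *
cal=ctrl.get_calibration("wrist")
P=np.array([ray(158+u/4,110+v/4,.075,cal)[:2] for u,v in [(268,204),(526,174),(543,396),(298,418)]]);print(P.round(4).tolist(),P.mean(0).round(4))
for i in range(4):
    d=P[(i+1)%4]-P[i]; print(round(np.linalg.norm(d),4),round(np.degrees(np.arctan2(d[1],d[0])),1))
c=P.mean(0); go(*c,.213,54)
```

```text
[[0.4293, -0.1708], [0.4794, -0.2068], [0.4458, -0.2533], [0.3958, -0.2158]] [ 0.4376 -0.2117]
0.0617 -35.7
0.0573 -125.8
0.0625 143.1
0.056 53.3
t 17.77 pos [ 0.4348 -0.2089  0.3619] yaw -42.4 -> [-0.0002  0.0037  0.1489] roll 1.46 q6 0.06 F [-0.6  0.3  0.7] w 0.0849
```

Call:
{"fn": "carry_out", "kwargs": {"plan": [[0,0.002,0,0.184,0.085],[0,0.002,0,0.368,0.085],[0,0.002,0,0.552,0.085],[0,0.002,0.0,0.736,0.085],[0,0.002,0.01,0.92,0.085],[0,0.002,0.02,1.104,0.085],[0,0.002,0.03,1.288,0.085],[0,0.002,0.04,1.463,0.085]]}}

```text
t: 18.77
position: [0.4365, -0.21, 0.3221]
tool_rot: [0.001, 0.95, -0.313, 0.001]
force: [-0.2, -0.4, 0.4]
gripper_width: 0.993
finger_force: 0.0
```

Call:
{"fn": "carry_out", "kwargs": {"plan": [[0,0,0.03,0,0.085],[0,0,0.07,0,0.085],[0,0,0.1,0,0.085],[0,0,0.107,0,0.085],[0,0,0.107,0,0.04],[0,0,0.107,0,0.04],[0,0,0.107,0,0.04],[0,0,0.107,0,0.04]]}}

```text
t: 19.77
position: [0.4364, -0.2108, 0.2154]
tool_rot: [0.001, 0.95, -0.311, 0.002]
force: [-1.6, -0.2, 5.7]
gripper_width: 0.67
finger_force: 65.7
```

Call:
{"fn": "carry_out", "kwargs": {"plan": [[0,0,-0.03,0,0.04],[0,0,-0.08,0,0.04],[0,0,-0.14,0,0.04],[0,0,-0.2,0,0.04],[0,0,-0.21,0,0.04],[0,0,-0.21,0,0.04]]}}

```text
t: 20.52
position: [0.4354, -0.21, 0.4237]
tool_rot: [0.0, 0.95, -0.311, 0.0]
force: [-0.2, 0.1, -4.2]
gripper_width: 0.667
finger_force: 66.5
```

Run:
```python
from h import *
go(.491,-.031,.42,-42.5)
```

```text
t 20.52 pos [ 0.4354 -0.21    0.4237] yaw -126.2 -> [-0.0609 -0.1773  0.0037] roll -1.461 q6 1.52 F [-0.2  0.1 -4.2] w 0.0569
```

Call:
{"fn": "carry_out", "kwargs": {"plan": [[-0.015,-0.045,0,-0.184,0.04],[-0.03,-0.09,0,-0.368,0.04],[-0.045,-0.135,0,-0.552,0.04],[-0.061,-0.177,0,-0.736,0.04],[-0.061,-0.177,0,-0.92,0.04],[-0.061,-0.177,0,-1.104,0.04],[-0.061,-0.177,0,-1.288,0.04],[-0.061,-0.177,0,-1.461,0.04]]}}

```text
t: 21.52
position: [0.4904, -0.0312, 0.4205]
tool_rot: [-0.002, 0.914, 0.405, -0.002]
force: [-0.3, -0.2, -4.7]
gripper_width: 0.668
finger_force: 66.8
```

Run:
```python
from h import *
im,cal=shot("wrist")
cv2.imwrite('pics/w6.png',cv2.cvtColor(cv2.resize(im,None,fx=1.5,fy=1.5,interpolation=2),cv2.COLOR_RGB2BGR))
print([(round(d["conf"],2),np.round(cam2w(d["at"],cal),3).tolist()) for d in ctrl.landmark_of("white_box","wrist")[:2]])
go(.5485,.0264,.22,-42.5)
```

```text
[(0.86, [0.563, 0.087, 0.001]), (0.41, [0.561, 0.042, -0.003])]
t 21.62 pos [ 0.4905 -0.0313  0.4208] yaw -42.4 -> [0.0822 0.0049 0.2006] roll 0.001 q6 0.45 F [ 0.   0.2 -3.7] w 0.0571
```

View pics/w6.png

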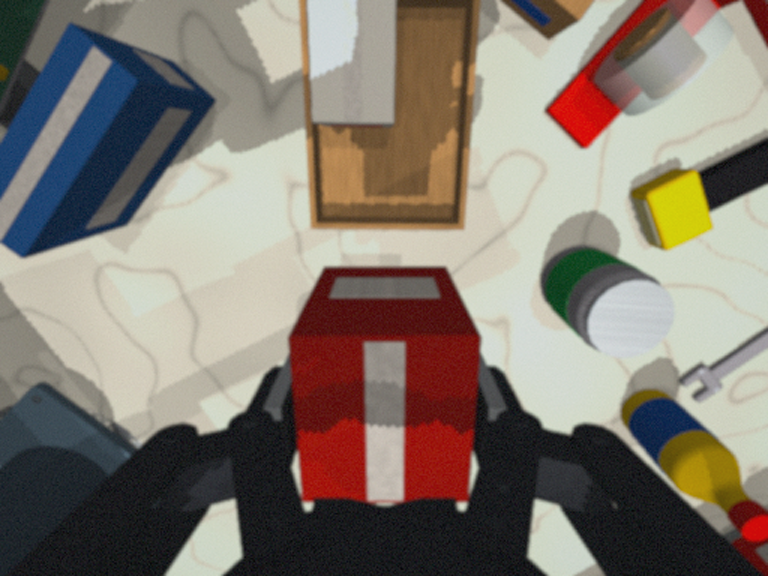

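Run:
```python
from h import *
cal=ctrl.get_calibration("wrist"); s=ctrl.get_state()["position"]
C=np.array([.560,.0425]);X=np.array([.6756,.7373]);Y=np.array([-.7373,.6756])
for uv,z,o in [((310,122.5),.079,C),((394,124),.079,C),((290,337),s[2]-.14,s[:2]),((480,337),s[2]-.14,s[:2]),((313,227),.04,C),((464,228),.04,C)]:
    d=ray(uv[0]/1.5,uv[1]/1.5,z,cal)[:2]-o; print(uv,d@X,d@Y)
```

```text
(310, 122.5) -0.004854375088478487 0.05608215569635544
(394, 124) -0.005845157086309973 -0.0031901885699834173
(290, 337) 0.029260828659720673 0.02891178870409699
(480, 337) 0.029423324835901914 -0.0269820198562856
(313, 227) -0.08705982214495123 0.06519962729437319
(464, 228) -0.08776496388662594 -0.06463293748353861
```

Call:
{"fn": "carry_out", "kwargs": {"plan": [[0.03,-0.013,0,0.001,0.04],[0.0584,-0.025,0,0.001,0.04],[0.0584,-0.025,0.03,0.001,0.04],[0.0584,-0.025,0.08,0.001,0.04],[0.0584,-0.025,0.13,0.001,0.04],[0.0584,-0.025,0.165,0.001,0.04],[0.0584,-0.025,0.185,0.001,0.04],[0.0584,-0.025,0.192,0.001,0.04]]}}

```text
t: 22.62
position: [0.5108, 0.0287, 0.229]
tool_rot: [-0.002, 0.916, 0.401, -0.002]
force: [0.1, 0.9, -3.2]
gripper_width: 0.668
finger_force: 66.8
```

Call:
{"fn": "carry_out", "kwargs": {"plan": [[0,0,0.004,0,0.04],[0,0,0.008,0,0.04],[0,0,0.011,0,0.04],[0,0,0.011,0,0.04]]}}

```text
t: 23.12
position: [0.5121, 0.0285, 0.2209]
tool_rot: [0.0, 0.916, 0.402, 0.0]
force: [-0.1, 0.5, -4.0]
gripper_width: 0.67
finger_force: 66.8
```

Call:
{"fn": "carry_out", "kwargs": {"plan": [[0,0,0.003,0,0.04],[0,0,0.003,0,0.08],[0,0,0.003,0,0.08],[0,0,0.003,0,0.08],[0,0,-0.04,0,0.085],[0,0,-0.09,0,0.085],[0,0,-0.15,0,0.085],[0,0,-0.21,0,0.085]]}}

```text
t: 24.12
position: [0.5118, 0.0285, 0.4324]
tool_rot: [-0.0, 0.916, 0.402, -0.0]
force: [1.4, 0.1, -0.3]
gripper_width: 0.997
finger_force: 0.0
```

Run:
```python
from h import *
go(.383,.171,.43,-85)
```

```text
t 24.12 pos [0.5118 0.0285 0.4324] yaw -42.6 -> [ 0.0177 -0.1913  0.0025] roll 0.74 q6 0.58 F [ 1.4  0.1 -0.3] w 0.0852
```

Call:
{"fn": "carry_out", "kwargs": {"plan": [[0.004,-0.048,0,0.18,0.085],[0.009,-0.096,0,0.36,0.085],[0.013,-0.144,0,0.54,0.085],[0.0177,-0.191,0,0.72,0.085],[0.0177,-0.191,0,0.74,0.085],[0.0177,-0.191,0,0.74,0.085],[0.0177,-0.191,0,0.74,0.085]]}}

```text
t: 25.0
position: [0.3842, 0.1701, 0.4306]
tool_rot: [0.0, 0.999, 0.044, 0.0]
force: [-0.6, 0.5, -0.0]
gripper_width: 0.996
finger_force: 0.0
```

Run:
```python
from h import *
im,cal=shot("wrist","w7.png")
print([(round(d["conf"],2),np.round(cam2w(d["at"],cal),3).tolist()) for d in ctrl.landmark_of("blue_box","wrist")[:2]])
print([(round(d["conf"],2),np.round(cam2w(d["at"],cal),3).tolist()) for d in ctrl.find_in("blue_box","wrist")[:2]])
poly("blue_box",.12,"wrist",cal,4)
# top face corners by blue/white on top: minAreaRect of region in world at z=.12
m=np.array(ctrl.regions_of("blue_box","wrist")[0]["region"]).astype(np.uint8)
hsv=cv2.cvtColor(im,cv2.COLOR_RGB2HSV); V=hsv[...,2]
for u in range(200,330,10): pass
ys,xs=np.nonzero(m); r=int(np.median(ys)); xx=np.nonzero(m[r])[0]; print(r,xx.min(),xx.max(),V[r,xx.min()-2:xx.max()+3].tolist())
cc=int(np.median(xs))-12; yy=np.nonzero(m[:,cc])[0]; print(cc,yy.min(),yy.max(),V[yy.min()-3:yy.max()+4,cc].tolist())
go(.384,.171,.256,-85)
```

```text
[(0.6, [0.386, 0.175, -0.0])]
[(0.93, [0.397, 0.175, 0.121]), (0.38, [0.509, 0.032, 0.078])]
blue_box 0.58 [[269, 102], [276, 105], [275, 239], [237, 240], [232, 106]] [[0.462, 0.165], [0.46, 0.158], [0.313, 0.143], [0.308, 0.186], [0.455, 0.201]]
169 234 276 [134, 125, 134, 143, 150, 146, 148, 140, 147, 146, 146, 147, 145, 145, 144, 149, 155, 172, 186, 197, 195, 196, 194, 192, 191, 196, 196, 190, 174, 160, 153, 150, 154, 156, 153, 150, 156, 156, 152, 152, 150, 151, 155, 147, 139, 154, 184]
243 103 240 [114, 115, 100, 92, 83, 77, 88, 95, 100, 98, 95, 99, 97, 96, 98, 96, 98, 99, 95, 98, 96, 97, 96, 96, 97, 95, 95, 95, 96, 93, 96, 99, 92, 99, 96, 92, 99, 111, 129, 143, 149, 145, 149, 147, 146, 151, 152, 147, 149, 152, 149, 149, 150, 148, 150, 150, 151, 152, 150, 150, 148, 148, 149, 147, 148, 148, 145, 146, 143, 147, 143, 148, 148, 146, 147, 149, 143, 144, 146, 149, 147, 146, 144, 145, 151, 148, 149, 147, 152, 153, 146, 150, 151, 150, 149, 145, 145, 146, 149, 146, 148, 150, 145, 144, 139, 132, 132, 130, 132, 130, 131, 131, 134, 134, 132, 131, 132, 129, 133, 128, 131, 128, 130, 129, 124, 130, 130, 128, 127, 129, 129, 130, 132, 140, 143, 144, 144, 145, 142, 142, 145, 161, 185, 192]
t 25.25 pos [0.3839 0.1703 0.4306] yaw -85.0 -> [ 0.0002 -0.0007  0.1746] roll -0.0 q6 1.63 F [-0.1  0.1  0.3] w 0.0851
```

Call:
{"fn": "carry_out", "kwargs": {"plan": [[0,-0.001,0.05,-0.01,0.085],[0,-0.001,0.1,-0.01,0.085],[0,-0.001,0.15,-0.01,0.085],[0,-0.001,0.174,-0.01,0.085],[0,-0.001,0.174,-0.01,0.02],[0,-0.001,0.174,-0.01,0.02],[0,-0.001,0.174,-0.01,0.02],[0,-0.001,0.174,-0.01,0.02]]}}

```text
t: 26.25
position: [0.3841, 0.1717, 0.2581]
tool_rot: [0.0, 0.999, 0.049, 0.002]
force: [-0.4, -2.5, 7.0]
gripper_width: 0.532
finger_force: 63.9
```

Call:
{"fn": "carry_out", "kwargs": {"plan": [[0,0,-0.03,0,0.02],[0,0,-0.07,0,0.02],[0,0,-0.12,0,0.02],[0,0,-0.17,0,0.02],[0,0,-0.18,0,0.02],[0,0,-0.18,0,0.02]]}}

```text
t: 27.0
position: [0.3827, 0.1717, 0.4354]
tool_rot: [0.0, 0.999, 0.049, -0.001]
force: [-0.2, -0.6, -8.4]
gripper_width: 0.527
finger_force: 66.2
```

Run:
```python
from h import *
go(.491,-.031,.44,-42.5)
```

```text
t 27.0 pos [0.3827 0.1717 0.4354] yaw -84.4 -> [ 0.0879  0.2123 -0.0048] roll -0.731 q6 1.63 F [-0.2 -0.6 -8.4] w 0.045
```

Call:
{"fn": "carry_out", "kwargs": {"plan": [[0.018,0.043,0,-0.15,0.02],[0.036,0.086,0,-0.3,0.02],[0.054,0.129,0,-0.45,0.02],[0.072,0.172,0,-0.6,0.02],[0.088,0.212,0,-0.73,0.02],[0.088,0.212,0,-0.73,0.02],[0.088,0.212,0,-0.73,0.02]]}}

```text
t: 27.88
position: [0.491, -0.0306, 0.4337]
tool_rot: [-0.002, 0.916, 0.401, -0.002]
force: [-0.8, 0.3, -9.1]
gripper_width: 0.533
finger_force: 68.1
```

Run:
```python
from h import *
im,cal=shot("wrist")
cv2.imwrite('pics/w8.png',cv2.cvtColor(cv2.resize(im,None,fx=1.5,fy=1.5,interpolation=2),cv2.COLOR_RGB2BGR))
for n in ["red_box","white_box"]: print([(round(d["conf"],2),np.round(cam2w(d["at"],cal),3).tolist()) for d in ctrl.landmark_of(n,"wrist")[:2]])
C=np.array([.560,.0425]);X=np.array([.6756,.7373]);Y=np.array([-.7373,.6756])
p=C-.032*Y; print(p); go(*p,.44,-42.5)
```

```text
[(0.7, [0.509, 0.025, 0.007])]
[(0.56, [0.565, 0.088, 0.003])]
[0.5835936 0.0208808]
t 28.02 pos [ 0.4911 -0.0298  0.4356] yaw -42.5 -> [ 0.0999  0.0339 -0.0046] roll -0.001 q6 0.45 F [-0.8 -0.  -8.5] w 0.0453
```

View pics/w8.png

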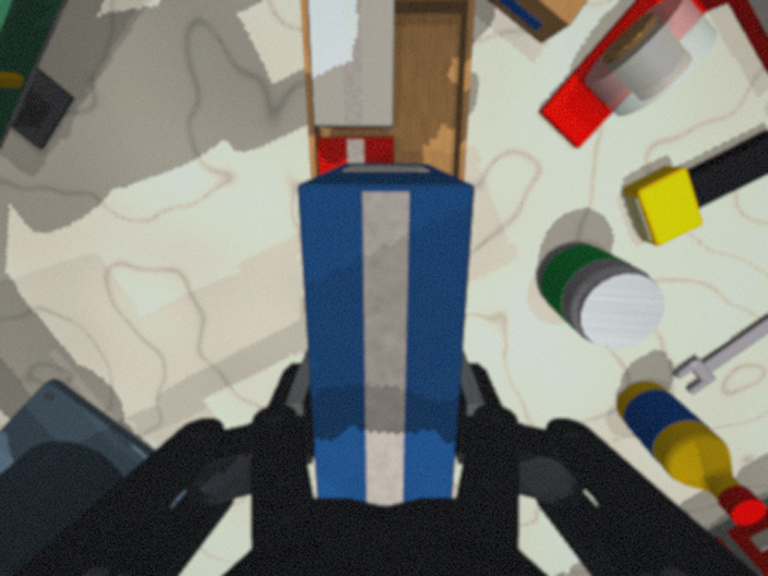

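Run:
```python
from h import *
cal=ctrl.get_calibration("wrist"); s=ctrl.get_state()["position"]
C=np.array([.560,.0425]);X=np.array([.6756,.7373]);Y=np.array([-.7373,.6756])
zt=s[2]-.258+.12
for uv,z,o in [((394,125),.079,C),((313,126),.079,C),((317,138),.079,C),((393,138),.079,C),((393,165),.079,C),((301,187),zt,s[:2]),((472,188),zt,s[:2]),((458,490),zt,s[:2]),((315,490),zt,s[:2]),((466,150),.04,C),((470,50),.04,C)]:
    d=ray(uv[0]/1.5,uv[1]/1.5,z,cal)[:2]-o; print(uv,(d@X).round(4),(d@Y).round(4))
```

```text
(394, 125) -0.0039 -0.004
(313, 126) -0.0045 0.056
(317, 138) -0.0129 0.0535
(393, 138) -0.013 -0.0033
(393, 165) -0.0324 -0.0034
(301, 187) 0.073 0.0219
(472, 188) 0.0727 -0.0218
(458, 490) -0.0259 -0.0238
(315, 490) -0.0259 0.0239
(466, 150) -0.0222 -0.0656
(470, 50) 0.0525 -0.0641
```

Call:
{"fn": "carry_out", "kwargs": {"plan": [[0.05,0.017,0,0,0.02],[0.1012,0.0344,0,0,0.02],[0.1012,0.0344,0.01,0,0.02],[0.1012,0.0344,0.05,0,0.02],[0.1012,0.0344,0.09,0,0.02],[0.1012,0.0344,0.125,0,0.02],[0.1012,0.0344,0.15,0,0.02],[0.1012,0.0344,0.16,0,0.02]]}}

```text
t: 29.02
position: [0.5841, 0.0213, 0.2748]
tool_rot: [-0.001, 0.915, 0.403, -0.002]
force: [0.1, -0.6, -9.1]
gripper_width: 0.529
finger_force: 67.6
```

Call:
{"fn": "carry_out", "kwargs": {"plan": [[0,0,0.004,0,0.02],[0,0,0.008,0,0.02],[0,0,0.011,0,0.02],[0,0,0.011,0,0.02]]}}

```text
t: 29.52
position: [0.5854, 0.0206, 0.266]
tool_rot: [0.0, 0.916, 0.402, 0.0]
force: [-0.5, -0.0, -8.9]
gripper_width: 0.532
finger_force: 67.6
```

Call:
{"fn": "carry_out", "kwargs": {"plan": [[0,0,0.002,0,0.02],[0,0,0.004,0,0.02],[0,0,0.005,0,0.02],[0,0,0.005,0,0.02]]}}

```text
t: 30.02
position: [0.5861, 0.0211, 0.2632]
tool_rot: [0.0, 0.916, 0.402, 0.002]
force: [-0.8, 3.5, 7.8]
gripper_width: 0.53
finger_force: 69.8
```

Call:
{"fn": "carry_out", "kwargs": {"plan": [[0,0,0,0,0.06],[0,0,0,0,0.07],[0,0,0,0,0.07],[0,0,-0.03,0,0.07],[0,0,-0.08,0,0.07],[0,0,-0.14,0,0.07],[0,0,-0.18,0,0.07]]}}

```text
t: 30.9
position: [0.5855, 0.0205, 0.4439]
tool_rot: [0.001, 0.916, 0.402, 0.001]
force: [0.3, -0.4, -0.1]
gripper_width: 0.817
finger_force: 0.0
```

Call:
{"fn": "carry_out", "kwargs": {"plan": [[-0.06,0,0,0,0.07],[-0.12,0,0,0,0.07],[-0.18,0,0,0,0.07],[-0.2,0,0,0,0.07],[-0.2,0,0,0,0.07]]}}

```text
t: 31.52
position: [0.4494, -0.1277, 0.441]
tool_rot: [0.0, 0.916, 0.401, 0.0]
force: [0.2, 0.9, -0.5]
gripper_width: 0.825
finger_force: 0.0
```

Run:
```python
from h import *
C=np.array([.560,.0425]);X=np.array([.6756,.7373]);Y=np.array([-.7373,.6756])
for cam in ["top","scene","wrist"]:
    im,cal=shot(cam,"f_"+cam+".png")
    for n in ["blue_box","white_box","red_box","filter1","spray","grease_tin","scanner","tape_dispenser","spare_box"]:
        r=[(round(d["conf"],2),cam2w(d["at"],cal)) for d in ctrl.landmark_of(n,cam)[:3]]
        print(cam,n,[(c,p.round(3).tolist(),[((p[:2]-C)@X).round(3),((p[:2]-C)@Y).round(3)] if n.endswith("_box") else "") for c,p in r])
a=cv2.imread('pics/f_scene.png')[60:260,180:480]; b=cv2.imread('pics/f_wrist.png')[0:260,:]
a=cv2.resize(a,None,fx=1.5,fy=1.5,interpolation=2); b=cv2.resize(b,(590,300))
w=np.zeros((600,590,3),np.uint8); w[:300,:450]=a; w[300:,:]=b; cv2.imwrite('pics/fin.png',w)
s=ctrl.get_state(); print(s["t"],s["force"])
```

```text
top blue_box [(0.98, [0.588, 0.019, 0.01], [np.float64(0.002), np.float64(-0.036)]), (0.18, [0.508, 0.03, 0.004], [np.float64(-0.045), np.float64(0.03)])]
top white_box [(0.81, [0.562, 0.087, 0.004], [np.float64(0.034), np.float64(0.028)])]
top red_box [(0.81, [0.509, 0.027, 0.004], [np.float64(-0.046), np.float64(0.028)])]
top filter1 [(0.95, [0.459, 0.332, 0.09], ''), (0.79, [0.395, 0.326, 0.08], ''), (0.64, [0.741, -0.053, 0.005], '')]
top spray [(0.57, [0.569, -0.37, -0.004], '')]
top grease_tin [(0.72, [0.556, 0.043, -0.002], '')]
top scanner [(0.88, [0.753, -0.195, 0.001], ''), (0.3, [0.741, -0.052, 0.002], '')]
top tape_dispenser [(0.76, [0.74, -0.052, 0.0], '')]
top spare_box [(0.94, [0.742, 0.054, 0.0], [np.float64(0.131), np.float64(-0.126)])]
scene blue_box [(0.85, [0.585, 0.017, 0.009], [np.float64(-0.002), np.float64(-0.036)])]
scene white_box [(0.36, [0.297, 0.319, 0.036], [np.float64(0.026), np.float64(0.381)])]
scene red_box []
scene filter1 [(0.71, [0.392, 0.327, 0.077], ''), (0.57, [0.33, 0.316, 0.075], ''), (0.55, [0.463, 0.329, 0.093], '')]
scene spray [(0.62, [0.565, -0.369, 0.001], '')]
scene grease_tin [(0.84, [0.591, -0.187, 0.0], '')]
scene scanner [(0.72, [0.752, -0.197, 0.002], ''), (0.56, [0.298, 0.312, 0.037], '')]
scene tape_dispenser [(0.58, [0.743, -0.056, 0.0], '')]
scene spare_box [(0.62, [0.738, 0.056, 0.001], [np.float64(0.13), np.float64(-0.122)])]
wrist blue_box []
wrist white_box []
wrist red_box []
wrist filter1 []
wrist spray [(0.95, [0.568, -0.372, 0.003], '')]
wrist grease_tin [(0.56, [0.597, -0.191, 0.003], '')]
wrist scanner [(0.86, [0.754, -0.193, -0.002], '')]
wrist tape_dispenser []
wrist spare_box []
33.025 [ 0.46295725 -0.59439623  0.38611099]
```

View pics/fin.png

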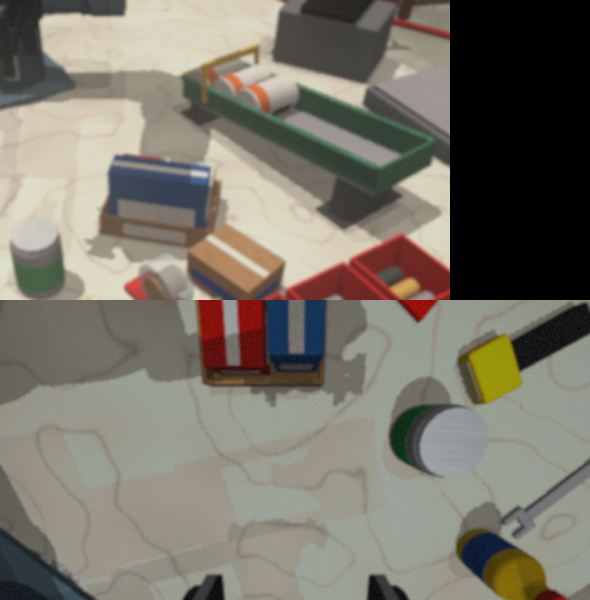

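Call:
{"fn": "carry_out", "kwargs": {"plan": [[0.05,0,0,0,0.07],[0.09,0,0,0,0.07],[0.09,0,0,0,0.07],[0.09,0,0,0,0.07]]}}

```text
t: 33.52
position: [0.5107, -0.0605, 0.4405]
tool_rot: [-0.0, 0.915, 0.402, -0.0]
force: [-0.1, -0.0, 0.5]
gripper_width: 0.819
finger_force: 0.0
```

Run:
```python
from h import *
C=np.array([.560,.0425]);X=np.array([.6756,.7373]);Y=np.array([-.7373,.6756])
for k in range(3):
  for cam in ["top","wrist"]:
    im,cal=shot(cam,"g_"+cam+".png")
    for n in ["blue_box","white_box","red_box"]:
      for f in ("landmark_of","find_in"):
        r=getattr(ctrl,f)(n,cam)[:1]
        for d in r:
            p=cam2w(d["at"],cal); print(cam,n,f,round(d["conf"],2),((p[:2]-C)@X).round(3),((p[:2]-C)@Y).round(3),p[2].round(3))
for n,z in [("blue_box",.124),("red_box",.079),("white_box",.079)]:
    for d in ctrl.regions_of(n,"wrist")[:1]:
        m=np.array(d["region"]).astype(np.uint8); c=max(cv2.findContours(m,0,2)[0],key=cv2.contourArea)
        p=cv2.approxPolyDP(cv2.convexHull(c),3,True)[:,0]; w=np.array([ray(u,v,z,cal)[:2]-C for u,v in p])
        print(n,d["conf"],p.tolist(),np.c_[w@X,w@Y].round(3).tolist())
```

```text
top blue_box landmark_of 0.58 0.002 -0.032 0.01
top blue_box find_in 0.6 0.025 -0.024 0.132
top white_box landmark_of 0.87 0.034 0.026 0.007
top white_box find_in 0.9 0.038 0.027 0.078
top red_box landmark_of 0.71 -0.046 0.027 0.005
top red_box find_in 0.63 -0.067 0.027 0.079
wrist blue_box landmark_of 0.58 0.004 -0.035 0.003
wrist blue_box find_in 0.6 0.003 -0.033 0.123
wrist white_box landmark_of 0.79 0.037 0.03 0.005
wrist white_box find_in 0.56 0.03 0.025 0.078
wrist red_box landmark_of 0.78 -0.047 0.023 0.004
wrist red_box find_in 0.58 -0.043 0.019 0.079
top blue_box landmark_of 0.77 0.001 -0.032 0.012
top blue_box find_in 0.56 0.023 -0.024 0.13
top white_box landmark_of 0.85 0.034 0.028 0.003
top white_box find_in 0.94 0.039 0.029 0.079
top red_box landmark_of 0.67 -0.046 0.031 0.006
top red_box find_in 0.74 -0.065 0.029 0.079
wrist blue_box landmark_of 0.92 0.006 -0.03 0.004
wrist blue_box find_in 0.83 0.003 -0.032 0.125
wrist white_box landmark_of 0.59 0.037 0.024 0.004
wrist white_box find_in 0.83 0.031 0.024 0.08
wrist red_box landmark_of 0.68 -0.046 0.026 0.004
wrist red_b
[... 344 characters left out ...]
005 -0.032 0.005
wrist blue_box find_in 0.63 -0.0 -0.034 0.124
wrist white_box landmark_of 0.98 0.039 0.025 0.003
wrist white_box find_in 0.59 0.034 0.025 0.077
wrist red_box landmark_of 0.65 -0.047 0.028 0.008
wrist red_box find_in 0.95 -0.042 0.024 0.08
blue_box 0.86 [[282, 0], [279, 139], [276, 143], [237, 143], [233, 1]] [[0.055, -0.056], [-0.068, -0.057], [-0.072, -0.054], [-0.072, -0.013], [0.055, -0.013]]
red_box 0.78 [[231, 85], [232, 137], [186, 138], [181, 85]] [[-0.014, -0.005], [-0.073, -0.004], [-0.074, 0.051], [-0.014, 0.052]]
white_box 0.58 [[230, 0], [233, 77], [191, 79], [178, 75], [171, 0]] [[0.068, -0.006], [-0.006, -0.007], [-0.008, 0.04], [-0.004, 0.054], [0.068, 0.055]]
```

```bash
python3 -c "
from workcell import ctrl
print(ctrl.sign_off())"
```

```text
the job is handed in; nothing more can be done
None
```

The job is handed in at about 34 s of the 72 s allowed: the blue box is out of the chute, all three filters have rolled to the yellow stop, and the blue, white and red boxes measure as standing upright in the carton; the other things I re-checked on the bench are where they were, but I did not re-measure the wrench.

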